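# Stop the machine left on at the workshop bench, then reset its mushroom stop

## Robot

A 6-joint arm with a two-finger parallel gripper is mounted at the origin on the work surface. World frame = base frame: x ahead of the robot, y to its left, z up, the work surface at z = 0. Lengths are in m, angles in degrees, forces in N, time in s.
With the tool pointing down it reaches from about 0.35 to 0.775 m from the base axis. Payload 7.3 kg.
Tool frame: the origin (TCP) lies midway between the tips of the shut fingers; the grasp point (between the pads) lies grasp_offset behind it (grasp_offset is the distance from the TCP to the grasp point, in m); z points along the fingers, y is the line along which they close (so a half turn about z gives the same grasp; the last joint's range is limited). The gripper opens to 92 mm and grips with 3 to 60 N. Pads are 19 mm wide; open, the fingers measure 130 mm over their backs; the gripper's body (75 mm by 190 mm) begins 47 mm behind the grasp point.
Start: joints at [65.374, 19.595, 87.324, -0, 73.075, -8.365], TCP at [0.147, 0.504, 0.227] pointing down, gripper open.
Joint ranges: [-145.02, 145.02], [-44.19, 115.74], [2.07, 154.8], [-57.11, 237.11], [16.16, 152.29], [-177.93, 177.93]. Speed limits (degrees/s): [147.25, 147.25, 180, 180, 180, 180].

## Interface

Orientations are given as a 3x3 rotation matrix whose columns are the frame's x, y, z axes.
In Python, from cell import state, read_camera, calibration, finish_job, grasp_offset gives the robot as it stands. The module is installed in compiled form; this text tells all that it offers.
- The arm moves only by the tool move_arm, never from a script. Its argument "targets" is a list that holds one entry, the list of rows, each a list of 7 numbers: the shift along the tool's x, y, z each as a share of 80 mm, from -1 to 1, then the turn, a rotation vector about the tool's x, y, z each as a share of 90 degrees, from -1 to 1, then the opening, from -1 (shut) to 1 (fully open). A call has 1 to 12 rows; each row is the pose to reach, as a shift and turn from the pose commanded when the call began, along the tool's axes at that moment; what a row does not reach only later rows make up. A row lasts 1/8 s, in which the tool goes at most 62.5 mm and 10.7 degrees, less where a joint would pass 70% of its speed; a pose out of reach is approached as far as the arm can. A call with a number of a shift or a turn outside -1 to 1 is refused whole. A call with a gripper value outside its range is refused whole. The fingers move at their own pace and stop on an object; "grip_force" is the grip in N (left out, the last holds). Time passes only in rows, so rows that repeat a pose let the fingers close. It gives the time, the measured TCP pose, the force, the opening and the grip force at its end, in the units of the state.
- state(): the state, without advancing time (a new reading comes with each control period).
- read_camera(name): name is "scene" or "top" or "wrist"; returns the picture (400x640x3 uint8, blue, green, red); there is no depth.
- calibration(name): a dict with "intrinsics" (3x3 intrinsics, pixels), "R" (3x3) and "t" (3): a world point X has camera coordinates R X + t. Camera axes: x right, y down, z forward; pixel columns grow to the right and rows downward; lengths in m; the calibration is good to about 2 mm. A picture is of the moment at which its call begins: read the wrist's pose just before it. calibration takes no time and is no camera call; for the wrist camera it gives the pose at the moment of the call.
- finish_job(): hands the job in; it is judged then, once.
The state is a dict: "time": time; "qpos": joint angles; "qvel": joint speeds; "joint_efforts": joint torques, N m; "tool_pos": TCP position; "ee_rot": TCP orientation; "force": force on the tool from outside, world axes, zero at the start; "ft_torque": the same for the moment, N m; "gripper_width": finger opening in m; "grip_force": force on a finger pad.
Only numpy, scipy, OpenCV 4.12 (cv2) and the standard library are available. Lean on these libraries where they do the work, as an engineer would, in place of code of your own. Each camera call takes 0.05 s, during which the arm holds its last target. There are 200 camera calls.

## Task

One of the two control boxes on this bike-shop bench has been left switched on: its rotary switch handle stands askew across the box, while the handle of the box that is off points straight along it. On the box that is on, push the mushroom stop down until it latches and stays down by itself, then turn the rotary switch fully back to off, and only after that twist the mushroom clockwise so that it springs back up and the machine is safe and ready. Leave the other box's controls alone and do not knock about the parts and tools lying on the bench.

Things in the scene. Friction and masses are not known exactly. Their poses are not given: they have to be found in the camera images.
- box_1: Grey control box fixed to the bench, 190 long (its x) by 84 wide (y) by 66 mm high, with low feet at its sides. Origin: centre of its underside, z up, x away from the robot within 0.35 rad. From its far end a gland and conduit elbow reach to x = 155, 43 mm high. On its lid: mushroom stop, axis at x = -48, y = 0; rotary switch, axis at x = +48, y = 0. Box 1 may be the left or the right one.
- mushroom_1_top (a point): Centre of the top of box 1's mushroom head: a round red 40 mm disc, 16 mm thick, low dome, its straight rim from 14.5 to 5.5 mm below this point. This point is 102 mm above the bench when up, 95 mm when latched. Below the head: a 14 mm stem and, on the lid (66 mm above the bench), a collar 31 mm wide, 8 mm high. The point turns with the head.
- press_1 (a joint): Depth (m) to which box 1's mushroom is pushed: 0 fully up, about 0.007 latched, 0.0095 bottom stop. A spring lifts it (4 N at the top, 8 N when latched). Pushed past 8 mm it latches, and stays when let go; slowly this takes 8 to 10 N, fast up to 20 N for a moment, so a lower force stop may halt short. Twisted clockwise past about 0.5 rad it is freed and rises as the grip yields.
- twist_1 (a joint): Angle (rad) by which box 1's mushroom is twisted clockwise seen from above: 0 at rest, stop at 0.75. A light spring (0.03 to 0.07 N m) turns it back to 0 when let go. While latched, the head is freed from about 0.5 rad on.
- switch_1 (a joint): Angle (rad) of box 1's rotary switch, clockwise seen from above: 0 is off (handle along the box, white pointer line away from the mushroom), 1.047 (60 degrees) is on; end stops at both. It stays where it is left. Turning takes about 0.1 N m.
- handle_1_top (a point): Centre of the top of box 1's switch handle, on the switch axis, 100 mm above the bench; x along the bar to its pointer end. Handle: upright black bar 12 mm thick, 25 mm high, reaching 28 mm behind the axis and 30 mm in front, where the last 12 mm are 8.5 mm thick, with a white line on top. At its foot a bright disc 42 mm wide, 6 mm thick, on a 60 mm square plate 4 mm thick.
- box_2: The other control box, the same in every size and part as box_1.
- mushroom_2_top (a point): As mushroom_1_top, on box 2.
- press_2 (a joint): As press_1, on box 2.
- twist_2 (a joint): As twist_1, on box 2.
- switch_2 (a joint): As switch_1, on box 2.
- handle_2_top (a point): As handle_1_top, on box 2.
- cassette: Bicycle sprocket cassette lying on the bench, a stepped steel cone 107 mm across and 29 mm high; origin at the centre of its underside. Bystander.
- grease_tub: Tub with a lid, 62 mm across and 62 mm high; origin at the centre of its underside. Bystander.
- spanner: Steel spanner lying on the bench; origin under its middle, x along it. Bystander.
- pedal: Bicycle pedal lying on the bench, 95 by 80 mm and 26 mm high, with a 30 mm axle stub; origin at the centre of its underside. Bystander.

How it is judged (in metres and radians):
On the way, in this order (a step that is already met when the one before it is completed fails the run):
1. the mushroom of the box that is on is latched down and untouched, its switch still on (value of joint press_1 above 0.0055 m and value of joint switch_1 above 0.85 rad and contact force between box_1 and the fingers below 0.3 N), for 0.2 s.
2. with the mushroom still latched down, that box's switch is turned to off (value of joint press_1 above 0.0055 m and value of joint switch_1 below 0.12 rad), for 0.2 s.
3. the mushroom has been released and is fully up again, the switch still off (value of joint press_1 below 0.0015 m and value of joint switch_1 below 0.12 rad), for 0.2 s.
At the end, for the whole second after the job is handed in: Both mushrooms are fully up (within 1.5 mm), both rotary switches are at off (within 0.12 rad), and the cassette, tub, spanner and pedal lie within 20 mm of where they were (all of step 3 and value of joint press_2 below 0.0015 m and value of joint switch_2 below 0.12 rad and distance of each of cassette, grease_tub, spanner, pedal from where it was at the start of the episode below 0.02 m); the robot touches nothing.
It fails at once if the mushroom is twisted towards release while its switch is still on (value of joint twist_1 above 0.4 rad and value of joint switch_1 above 0.2 rad).
It fails at once if the other box's mushroom is pushed or its switch turned (value of joint press_2 above 0.004 m or value of joint switch_2 above 0.2 rad or value of joint twist_2 above 0.3 rad).
It fails at once if a bystander is shifted by more than 30 mm (distance of any of cassette, grease_tub, spanner, pedal from where it was at the start of the episode above 0.03 m).
It also fails if it takes over 64 s, if anything falls off the work surface, if the arm or the gripper's body presses on something with over 40 N, if the wrist force passes 120 N, or if a joint passes its speed limit or range.

## Working session

There is one attempt and no reset: what is moved stays moved. The work goes in short steps, Python scripts to look and compute and a tool call to move; the robot and the scene stay as the last step left them, time stands still between calls to the robot, and variables do not carry over. Pictures are saved under pics/ and viewed, at most 10 in all, crops included, and the job is handed in when it is done.

Besides the shell and the picture viewer there is one more tool, called after "Emit:" by a JSON object that holds its "name" and its "arguments". move_arm: Moves the arm, as the interface text tells. Shift numbers are shares of 80 mm and turn numbers shares of 90 degrees, none past 1 either way. Its arguments: {"type":"object","properties":{"targets":{"type":"array","items":{"type":"array","items":{"type":"array","items":{"type":"number"}}}},"grip_force":{"type":"number"}},"required":["targets"]}

```bash
mkdir -p pics; python3 - <<'E'
from cell import *
import cv2
print(state(), grasp_offset)
for n in("scene","top"):
    im=read_camera(n); cv2.imwrite(f"pics/{n}0.png",im); print(n,calibration(n))
E
```

```text
{'time': 0.0, 'qpos': array([ 6.53755644e+01,  1.96375509e+01,  8.73776431e+01,  8.30039645e-04,
        7.30737462e+01, -8.36621767e+00]), 'qvel': array([ 0.06284424,  0.05835099,  0.00588764,  0.02550794, -0.03941499,
       -0.15000065]), 'joint_efforts': array([ 1.04576040e-03, -4.31242096e+01, -2.44219619e+01,  7.18409009e-02,
        5.60849416e-02, -1.40996613e-04]), 'tool_pos': array([0.14679534, 0.50363766, 0.22603235]), 'ee_rot': array([[-9.60008446e-01,  2.79970264e-01, -6.59392594e-04],
       [ 2.79970938e-01,  9.60007447e-01, -1.40535472e-03],
       [ 2.39564268e-04, -1.53376317e-03, -9.99998795e-01]]), 'force': array([ 0.98356664, -0.14292564, -0.3163321 ]), 'ft_torque': array([0.06636509, 0.00696037, 0.01636248]), 'grip_force': 0.0, 'gripper_width': 0.09205169019293509} 0.0188
scene {'intrinsics': array([[428.85257418,   0.        , 314.78310229],
       [  0.        , 428.85257418, 207.10277777],
       [  0.        ,   0.        ,   1.        ]]), 'R': array([[ 0.81076577,  0.58492762, -0.02277168],
       [ 0.35092729, -0.51681851, -0.78086405],
       [-0.46851778,  0.62510663, -0.62428582]]), 't': array([-0.38662107, -0.18369579,  1.5809854 ])}
top {'intrinsics': array([[364.56459218,   0.        , 314.77504953],
       [  0.        , 364.56459218, 203.224626  ],
       [  0.        ,   0.        ,   1.        ]]), 'R': array([[-0.01147116, -0.99986883, -0.01143419],
       [-0.99896994,  0.01196141, -0.04377195],
       [ 0.04390298,  0.0109203 , -0.99897611]]), 't': array([-0.0915105 ,  0.57234711,  1.01542147])}
```

View pics/top0.png

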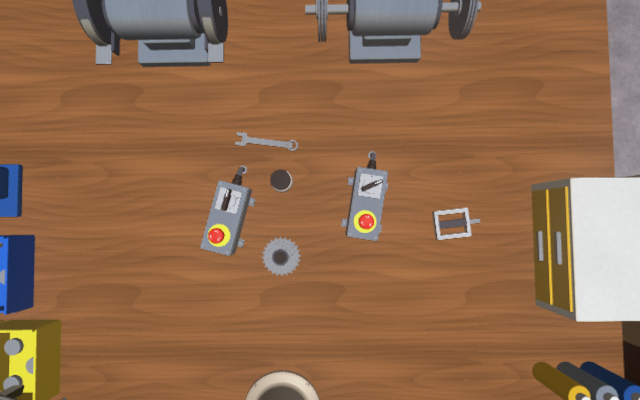

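View pics/scene0.png

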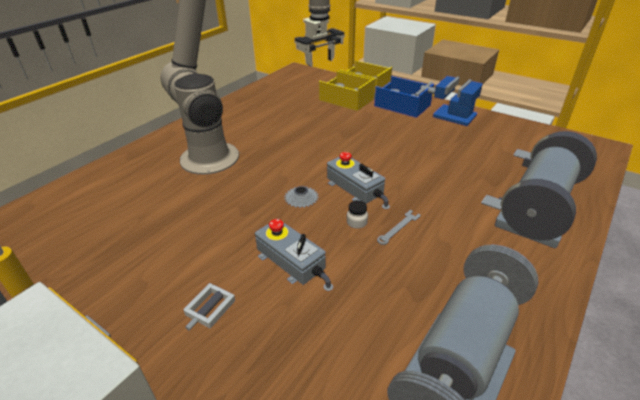

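The top view shows box A on the left, mushroom at (216,236), with its handle along the box. Box B is on the right, mushroom at (366,222), switch at (371,184), with its handle askew, so B is the one that is on. The scene view agrees: B is the near box, mushroom at (277,226). The tub (281,180) and cassette (281,257) lie between the boxes, and the pedal is at (455,223).

```bash
cat > h.py <<'E'
import numpy as np, cv2
from cell import *
def ray(c,uv):
    K,R,t=c["intrinsics"],np.array(c["R"]),np.array(c["t"])
    d=R.T@np.linalg.inv(K)@[uv[0],uv[1],1]; return -R.T@t, d/np.linalg.norm(d)
def onz(c,uv,z):
    o,d=ray(c,uv); return o+d*(z-o[2])/d[2]
def tri(*rs):
    A=sum(np.eye(3)-np.outer(d,d) for o,d in rs); b=sum((np.eye(3)-np.outer(d,d))@o for o,d in rs)
    p=np.linalg.solve(A,b); return p,[float(np.linalg.norm(np.cross(p-o,d))) for o,d in rs]
def proj(c,X):
    x=c["intrinsics"]@(c["R"]@np.array(X)+c["t"]); return x[:2]/x[2]
def blobs(m,amin):
    n,l,s,c=cv2.connectedComponentsWithStats(m.astype(np.uint8)); return [(c[i],s[i].tolist(),l==i) for i in range(1,n) if s[i,4]>=amin]
def red(im):
    h=cv2.cvtColor(im,cv2.COLOR_BGR2HSV); return ((h[...,0]<7)|(h[...,0]>172))&(h[...,1]>150)&(h[...,2]>90)
E
python3 - <<'E'
from h import *
R={}
for n in("top","scene"):
    im=cv2.imread(f"pics/{n}0.png"); R[n]=[(b[0],b[1]) for b in blobs(red(im),40)]; print(n,R[n])
for a,_ in R["top"]:
    print(onz(calibration("top"),a,.098))
    for b,_ in R["scene"]: print(tri(ray(calibration("top"),a),ray(calibration("scene"),b)))
for p in[(372,184),(371,168),(372,154)]: print(onz(calibration("top"),p,.07))
print(calibration("wrist"))
E
```

```text
top [(array([365.99259259, 221.19259259]), [359, 214, 15, 15, 135]), (array([216.05633803, 235.28873239]), [209, 229, 15, 14, 142])]
scene [(array([345.0625, 155.9   ]), [340, 152, 12, 9, 80]), (array([275.95588235, 224.90441176]), [269, 219, 15, 13, 136])]
[ 0.51961565 -0.23037567  0.098     ]
(array([ 0.59160641, -0.16339752,  0.30376248]), [0.08117310958519104, 0.08117310958519079])
(array([ 0.51951297, -0.23132954,  0.09093314]), [6.983898773884284e-05, 6.983898773882279e-05])
[0.48770069 0.15650707 0.098     ]
(array([0.48724579, 0.15792095, 0.09236437]), [0.00028494524371993393, 0.00028494524372002186])
(array([ 0.39547035,  0.1003059 , -0.13795029]), [0.144986835351352, 0.14498683535135196])
[ 0.61805409 -0.25167364  0.07      ]
[ 0.66087027 -0.24979724  0.07      ]
[ 0.69840468 -0.25314675  0.07      ]
{'intrinsics': array([[293.01769243,   0.        , 318.27127387],
       [  0.        , 293.01769243, 198.44530905],
       [  0.        ,   0.        ,   1.        ]]), 'R': array([[ 0.27958921,  0.96011855, -0.00149825],
       [ 0.92126471, -0.26783477,  0.28202104],
       [ 0.27037234, -0.08023033, -0.95940705]]), 't': array([-0.52446287, -0.03635293,  0.39068695])}
```

Emit:
{"name": "move_arm", "arguments": {"targets": [[[-0.5,-0.5,0,0,0,0,0],[-1,-1,0,0,0,0,0],[-1,-1,0,0,0,0,0]]]}}

```text
time: 0.48
tool_pos: [0.2024, 0.4022, 0.2266]
ee_rot: [[-0.959, 0.284, -0.0], [0.284, 0.959, -0.001], [-0.0, -0.001, -1.0]]
force: [-0.3, 0.1, 0.9]
gripper_width: 0.0663
grip_force: 0.0
```

Emit:
{"name": "move_arm", "arguments": {"targets": [[[-0.5,-0.5,0,0,0,0,0],[-1,-1,0,0,0,0,0],[-1,-1,0,0,0,0,0]]]}}

```text
time: 0.85
tool_pos: [0.257, 0.3038, 0.2267]
ee_rot: [[-0.959, 0.285, 0.0], [0.285, 0.959, -0.0], [-0.0, -0.0, -1.0]]
force: [0.5, 1.0, -0.1]
gripper_width: 0.0461
grip_force: 0.0
```

Emit:
{"name": "move_arm", "arguments": {"targets": [[[-0.5,-0.5,0,0,0,0,-1],[-1,-1,0,0,0,0,-1],[-1,-1,0,0,0,0,-1]]], "grip_force": 10}}

```text
time: 1.23
tool_pos: [0.3117, 0.2049, 0.2267]
ee_rot: [[-0.959, 0.285, 0.0], [0.285, 0.959, 0.0], [-0.0, 0.0, -1.0]]
force: [0.2, 1.3, 0.0]
gripper_width: 0.0206
grip_force: 0.0
```

Emit:
{"name": "move_arm", "arguments": {"targets": [[[-0.5,-0.5,0,0,0,0,-1],[-1,-1,0,0,0,0,-1],[-1,-1,0,0,0,0,-1]]]}}

```text
time: 1.6
tool_pos: [0.3661, 0.1062, 0.2266]
ee_rot: [[-0.959, 0.284, 0.0], [0.284, 0.959, 0.0], [-0.0, 0.0, -1.0]]
force: [-0.3, 0.5, -0.9]
gripper_width: 0.0003
grip_force: 0.0
```

Emit:
{"name": "move_arm", "arguments": {"targets": [[[-0.5,-0.5,0,0,0,0,-1],[-1,-1,0,0,0,0,-1],[-1,-1,0,0,0,0,-1]]]}}

```text
time: 1.98
tool_pos: [0.4204, 0.0078, 0.2264]
ee_rot: [[-0.959, 0.282, 0.0], [0.282, 0.959, 0.0], [0.0, 0.0, -1.0]]
force: [-0.7, 1.3, -0.2]
gripper_width: 0.0006
grip_force: 0.0
```

Emit:
{"name": "move_arm", "arguments": {"targets": [[[-0.5,-0.5,0,0,0,0,-1],[-1,-1,0,0,0,0,-1],[-1,-1,0,0,0,0,-1]]]}}

```text
time: 2.35
tool_pos: [0.4748, -0.0908, 0.2261]
ee_rot: [[-0.96, 0.281, -0.0], [0.281, 0.96, 0.001], [0.0, 0.001, -1.0]]
force: [-0.2, 0.7, -0.2]
gripper_width: 0.0006
grip_force: 0.0
```

Emit:
{"name": "move_arm", "arguments": {"targets": [[[-0.5,-0.5,0,0,0,0,-1],[-1,-1,0,0,0,0,-1],[-1,-1,0,0,0,0,-1],[-1,-1,0,0,0,0,-1],[-1,-1,0,0,0,0,-1]]]}}

```text
time: 2.98
tool_pos: [0.5275, -0.1879, 0.227]
ee_rot: [[-0.961, 0.278, -0.0], [0.278, 0.961, 0.001], [0.0, 0.001, -1.0]]
force: [1.0, -0.2, 0.7]
gripper_width: 0.0003
grip_force: 0.0
```

```bash
python3 - <<'E'
from h import *
import pickle
s=state(); c=calibration("wrist"); im=read_camera("wrist"); cv2.imwrite("pics/w1.png",im); pickle.dump(c,open("w1.pkl","wb"))
print(s["tool_pos"],s["ee_rot"],s["time"],s["gripper_width"])
E
```

```text
[ 0.52754269 -0.18786508  0.22698442] [[-9.60650136e-01  2.77761215e-01 -1.56380890e-04]
 [ 2.77761035e-01  9.60649924e-01  7.28413972e-04]
 [ 3.52552440e-04  6.56314463e-04 -9.99999722e-01]] 2.975 0.00027078299015481015
```

View pics/w1.png

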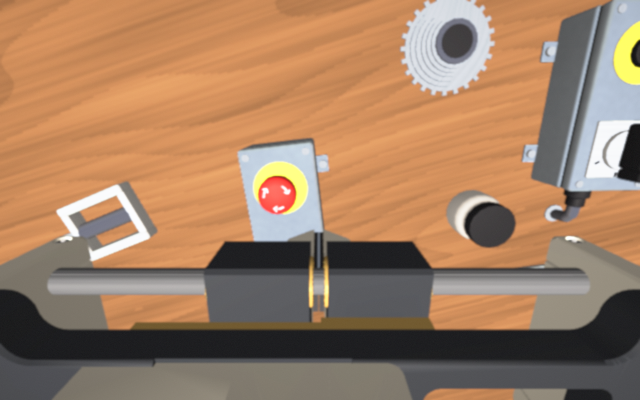

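Wrist view: the on-box mushroom is at (277,195), pedal on the left (105,222), tub (480,218) and cassette (448,45). Image up points towards the robot, and the fingers hide the switch, so I'll move forward for two views.

Emit:
{"name": "move_arm", "arguments": {"targets": [[[-0.7,-0.5,0,0,0,0,-1],[-1,-0.5,0,0,0,0,-1],[-1,-0.5,0,0,0,0,-1],[-1,-0.5,0,0,0,0,-1],[-1,-0.5,0,0,0,0,-1]]]}}

```text
time: 3.65
tool_pos: [0.5928, -0.2503, 0.2273]
ee_rot: [[-0.96, 0.279, 0.0], [0.279, 0.96, 0.0], [-0.0, 0.0, -1.0]]
force: [-0.5, 0.0, 0.3]
gripper_width: 0.0004
grip_force: 0.0
```

```bash
python3 - <<'E'
from h import *
import pickle
s=state(); c=calibration("wrist"); im=read_camera("wrist"); cv2.imwrite("pics/w2.png",im); pickle.dump(c,open("w2.pkl","wb"))
E
```

Emit:
{"name": "move_arm", "arguments": {"targets": [[[-0.6,0,0,0,0,0,-1],[-0.6,0,0,0,0,0,-1],[-0.6,0,0,0,0,0,-1],[-0.6,0,0,0,0,0,-1]]]}}

```text
time: 4.2
tool_pos: [0.6389, -0.2644, 0.2275]
ee_rot: [[-0.96, 0.28, 0.001], [0.28, 0.96, -0.0], [-0.001, -0.0, -1.0]]
force: [-0.8, -0.8, 1.1]
gripper_width: 0.0003
grip_force: 0.0
```

```bash
python3 - <<'E'
from h import *
import pickle
s=state(); c=calibration("wrist"); im=read_camera("wrist"); cv2.imwrite("pics/w3.png",im); pickle.dump(c,open("w3.pkl","wb"))
a=cv2.imread("pics/w2.png")[0:260,160:480]; b=im[0:260,160:480]
cv2.imwrite("pics/w23.png",cv2.resize(np.hstack([a,b]),None,fx=1.25,fy=1.25,interpolation=cv2.INTER_CUBIC))
print(s["tool_pos"],s["ee_rot"])
E
```

```text
[ 0.63887389 -0.26438576  0.2275104 ] [[-9.59982703e-01  2.80058838e-01  5.07608014e-04]
 [ 2.80058757e-01  9.59982834e-01 -2.26337448e-04]
 [-5.50682783e-04 -7.51199658e-05 -9.99999846e-01]]
```

View pics/w23.png

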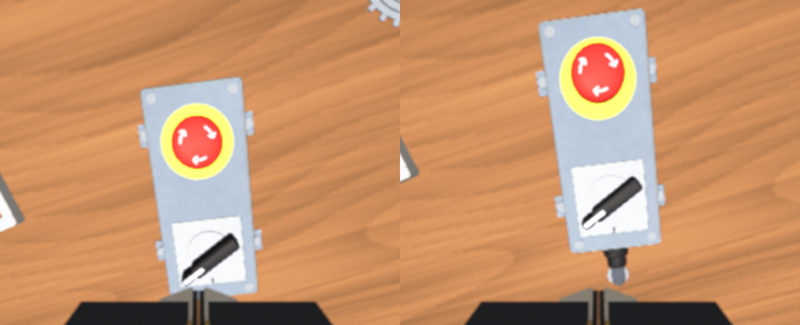

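The crop shows w2 on the left and w3 on the right. The mushroom is at (197,141) and (597,73), and the handle runs diagonally over the white plate, about (210,260) and (612,203). The pointer end is at lower left, about 60° clockwise of the box axis.

```bash
python3 - <<'E'
from h import *
import pickle
rs={k:[] for k in("head","ring","plate","handle")}
for n in("w2","w3"):
    c=pickle.load(open(n+".pkl","rb")); im=cv2.imread(f"pics/{n}.png"); im[238:]=0
    hsv=cv2.cvtColor(im,cv2.COLOR_BGR2HSV)
    b=max(blobs(red(im),100),key=lambda b:b[1][4]); 
    pts=lambda m: cv2.findNonZero(m.astype(np.uint8))
    e=cv2.fitEllipse(cv2.convexHull(pts(b[2]))); rs["head"].append(ray(c,e[0]))
    cx,cy=e[0]; yy,xx=np.mgrid[:400,:640]
    yel=(abs(hsv[...,0].astype(int)-29)<6)&(hsv[...,1]>150)&(np.hypot(xx-cx,yy-cy)<60)
    e2=cv2.fitEllipse(cv2.convexHull(pts(yel)))
    near=(np.hypot(xx-cx-13,yy-cy-100)<50)
    wh=near&(hsv[...,1]<25)&(hsv[...,2]>215)
    wb=max(blobs(cv2.morphologyEx(wh.astype(np.uint8),cv2.MORPH_CLOSE,np.ones((3,3))),80),key=lambda b:b[1][4])
    r=cv2.minAreaRect(pts(wb[2]))
    dk=near&(hsv[...,2]<80)&(yy<235)
    db=[b for b in blobs(dk,60)]; db=min(db,key=lambda b:np.hypot(*(b[0]-[r[0][0],r[0][1]])))
    hr=cv2.minAreaRect(pts(db[2]))
    q=cv2.boxPoints(hr); L=[np.linalg.norm(q[1]-q[0]),np.linalg.norm(q[2]-q[1])]
    if L[0]>L[1]: a,bb=(q[0]+q[3])/2,(q[1]+q[2])/2
    else: a,bb=(q[0]+q[1])/2,(q[2]+q[3])/2
    A,B=onz(c,a,.1),onz(c,bb,.1)
    print(n,"head",e,"@.0945",onz(c,e[0],.0945).round(4),"ring@.066",onz(c,e2[0],.066).round(4), "dia",2*np.linalg.norm(onz(c,e2[0],.066)-onz(c,np.add(e2[0],[e2[1][0]/2,0]),.066)))
    P=[onz(c,p,.07).round(4) for p in cv2.boxPoints(r)]
    print(" plate ctr",np.mean(P,0),"sides",[np.linalg.norm(P[i]-P[i-1]).round(4) for i in range(4)],"dir",np.degrees(np.arctan2(*(P[1]-P[0])[1::-1])))
    print(" handle",A.round(4),B.round(4),"len",np.linalg.norm(A-B),"w",min(hr[1]),"ang",np.degrees(np.arctan2(*(A-B)[1::-1])))
    rs["head"][-1]=ray(c,e[0]); rs["ring"].append(ray(c,e2[0])); rs["plate"].append(ray(c,r[0])); rs["handle"].append(ray(c,hr[0]))
    rs.setdefault("hA",[]).append(ray(c,a)); rs.setdefault("hB",[]).append(ray(c,bb))
for k in rs: print(k,tri(*rs[k]))
E
```

```text
w2 head ((317.1245422363281, 113.20845031738281), (38.76350021362305, 40.598487854003906), 179.7881622314453) @.0945 [ 0.5209 -0.2304  0.0945] ring@.066 [ 0.5211 -0.2304  0.066 ] dia 0.04444810312169085
 plate ctr [ 0.621375 -0.245275  0.07    ] sides [np.float64(0.0737), np.float64(0.0638), np.float64(0.0731), np.float64(0.0678)] dir 81.79363888939265
 handle [ 0.6231 -0.2715  0.1   ] [ 0.602  -0.2217  0.1   ] len 0.05408214380045319 w 12.621013641357422 ang -67.035229268782
w3 head ((317.8057861328125, 57.795989990234375), (40.67515563964844, 46.123844146728516), 179.63604736328125) @.0945 [ 0.5209 -0.2303  0.0945] ring@.066 [ 0.5165 -0.2289  0.066 ] dia 0.04456901271661772
 plate ctr [ 0.61605  -0.246225  0.07    ] sides [np.float64(0.0621), np.float64(0.0614), np.float64(0.0617), np.float64(0.0649)] dir 80.06226869053673
 handle [ 0.6242 -0.2706  0.1   ] [ 0.6042 -0.2229  0.1   ] len 0.051759120852847014 w 11.400686264038086 ang -67.19817346816413
head (array([ 0.52094468, -0.23035924,  0.09502265]), [1.5297903418198556e-05, 1.5297903418157292e-05])
ring (array([ 0.52102532, -0.23023274,  0.09499173]), [1.2091993745847557e-05, 1.2091993745935643e-05])
plate (array([ 0.61119376, -0.24465393,  0.09781278]), [0.0011000625605803783, 0.0011000625605803386])
handle (array([ 0.61567617, -0.24665369,  0.08987283]), [0.0001689952242717533, 0.0001689952242716399])
hA (array([ 0.6250429 , -0.27166529,  0.09505608]), [0.0006024144992113259, 0.0006024144992112324])
hB (array([ 0.60627073, -0.22156723,  0.08470372]), [0.0002643488036803769, 0.0002643488036803159])
```

Measurements agree with the text. The head is at (0.521,-0.230) and triangulates at 0.095 m. The switch axis is at (0.6155,-0.2465), 96 mm away along -9.7°, and the handle lies at about -69°. Next is the press with shut fingers.

Emit:
{"name": "move_arm", "arguments": {"targets": [[[0.7,0,0.2,0,0,0,-1],[1,0,0.5,0,0,0,-1],[1,0,0.5,0,0,0,-1]]], "grip_force": 20}}

```text
time: 4.62
tool_pos: [0.5603, -0.2412, 0.1861]
ee_rot: [[-0.96, 0.281, -0.003], [0.281, 0.96, 0.002], [0.003, 0.001, -1.0]]
force: [0.3, 0.4, -0.3]
gripper_width: 0.0005
grip_force: 0.0
```

Emit:
{"name": "move_arm", "arguments": {"targets": [[[0.535,0,0.2,0,0,0,-1],[0.535,0,0.5,0,0,0,-1],[0.535,0,0.9,0,0,0,-1],[0.535,0,0.9,0,0,0,-1],[0.535,0,0.9,0,0,0,-1]]]}}

```text
time: 5.25
tool_pos: [0.523, -0.231, 0.1164]
ee_rot: [[-0.96, 0.28, 0.003], [0.28, 0.96, -0.001], [-0.003, -0.001, -1.0]]
force: [-0.0, 0.5, 0.8]
gripper_width: 0.0003
grip_force: 0.0
```

Emit:
{"name": "move_arm", "arguments": {"targets": [[[0.02,0,0.1,0,0,0,-1],[0.02,0,0.17,0,0,0,-1],[0.02,0,0.2,0,0,0,-1],[0.02,0,0.23,0,0,0,-1],[0.02,0,0.255,0,0,0,-1],[0.02,0,0.27,0,0,0,-1],[0.02,0,0.28,0,0,0,-1],[0.02,0,0.285,0,0,0,-1],[0.02,0,0.285,0,0,0,-1]]]}}

```text
time: 6.38
tool_pos: [0.5204, -0.23, 0.093]
ee_rot: [[-0.96, 0.28, 0.001], [0.28, 0.96, -0.001], [-0.001, -0.0, -1.0]]
force: [-1.6, 0.5, 7.7]
gripper_width: 0.0005
grip_force: 3.9
```

Emit:
{"name": "move_arm", "arguments": {"targets": [[[0,0,0.01,0,0,0,-1],[0,0,0.015,0,0,0,-1],[0,0,0.015,0,0,0,-1]]]}}

```text
time: 6.75
tool_pos: [0.5205, -0.23, 0.0924]
ee_rot: [[-0.96, 0.28, 0.002], [0.28, 0.96, -0.001], [-0.002, -0.0, -1.0]]
force: [-2.8, 1.5, 11.8]
gripper_width: 0.0008
grip_force: 5.9
```

Emit:
{"name": "move_arm", "arguments": {"targets": [[[0,0,-0.15,0,0,0,-1],[0,0,-0.7,0,0,0,-1],[-0.2,0,-1,0,0,0,-1],[-0.2,0,-1,0,0,0,-1]]]}}

```text
time: 7.25
tool_pos: [0.5369, -0.235, 0.1727]
ee_rot: [[-0.96, 0.28, 0.004], [0.28, 0.96, -0.002], [-0.005, -0.001, -1.0]]
force: [-0.4, -0.2, -1.1]
gripper_width: 0.0006
grip_force: 0.0
```

Emit:
{"name": "move_arm", "arguments": {"targets": [[[-0.6,0.1,-0.5,0,0,0,0.3],[-1,0.13,-0.7,0,0,0,0.3],[-1,0.13,-0.7,0,0,0,0.3],[-1,0.13,-0.7,0,0,0,0.3],[-1,0.13,-0.7,0,0,0,0.3]]]}}

```text
time: 7.88
tool_pos: [0.6138, -0.2464, 0.2255]
ee_rot: [[-0.96, 0.28, -0.003], [0.28, 0.96, 0.001], [0.003, 0.001, -1.0]]
force: [-0.0, -0.0, 0.1]
gripper_width: 0.0454
grip_force: 0.0
```

```bash
python3 - <<'E'
from h import *
s=state(); c=calibration("wrist"); im=read_camera("wrist"); cv2.imwrite("pics/w4.png",im)
b=max(blobs(red(im),100),key=lambda b:b[1][4]); e=cv2.fitEllipse(cv2.convexHull(cv2.findNonZero(b[2].astype(np.uint8))))
print(s["tool_pos"],e,"expected up",proj(c,[.5209,-.2304,.095]),"down",proj(c,[.5209,-.2304,.088]))
t=read_camera("scene"); cv2.imwrite("pics/scene1.png",t); print([x[0] for x in blobs(red(t),40)])
cs=calibration("scene"); print(proj(cs,[.5209,-.2304,.095]),proj(cs,[.5209,-.2304,.088]))
E
```

```text
[ 0.61379243 -0.24637491  0.22546411] ((306.80084228515625, 92.72514343261719), (38.589473724365234, 41.4400749206543), 174.3909454345703) expected up [306.54466717  92.27522032] down [306.82396875  92.77812397]
[array([344.92771084, 155.85542169]), array([276.02521008, 227.2605042 ])]
[276.48918212 223.74655217] [276.69630864 225.7425539 ]
```

Scene row of the head moved from 224.9 to 227.3, which is about 7 mm down, so the mushroom is latched. Now to line up with the handle: turn +53° about the tool z and descend.

Emit:
{"name": "move_arm", "arguments": {"targets": [[[-0.02,0,0.2,0,0,0.1,0],[-0.02,0,0.5,0,0,0.2,0],[-0.02,0,0.8,0,0,0.3,0],[-0.02,0,0.8,0,0,0.4,0],[-0.02,0,0.8,0,0,0.5,0],[-0.02,0,0.8,0,0,0.59,0],[-0.02,0,0.8,0,0,0.59,0],[-0.02,0,0.8,0,0,0.59,0]]]}}

```text
time: 8.98
tool_pos: [0.6164, -0.2471, 0.1627]
ee_rot: [[-0.355, 0.935, -0.0], [0.935, 0.355, 0.0], [0.0, -0.0, -1.0]]
force: [0.1, 0.3, -0.1]
gripper_width: 0.0458
grip_force: 0.0
```

```bash
python3 - <<'E'
from h import *
s=state(); R=s["ee_rot"]; d=np.array([.6155,-.2465,.0815])-s["tool_pos"]
print(s["tool_pos"],"yaw y",np.degrees(np.arctan2(R[1,1],R[0,1])),"shares",R.T@d/.08,s["gripper_width"])
c=calibration("wrist"); im=read_camera("wrist"); cv2.imwrite("pics/w5.png",im)
E
```

```text
[ 0.61643235 -0.24714238  0.16269016] yaw y 20.78569775282294 shares [ 0.01149618 -0.00800888  1.01487893] 0.04583454956895767
```

View pics/w5.png

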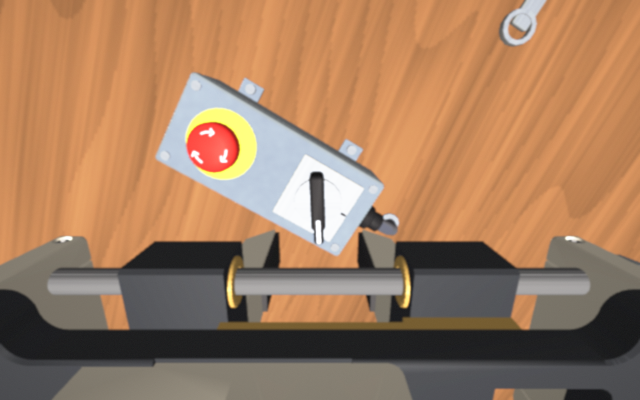

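Wrist view: the handle stands upright in the image at (318,205), centred between the finger pads at (262,260) and (378,260). Alignment is good, so I'll descend.

Emit:
{"name": "move_arm", "arguments": {"targets": [[[0.01,0,0.4,0,0,0,0],[0.01,0,0.75,0,0,0,0],[0.01,0,0.9,0,0,0,0],[0.01,0,1,0,0,0,0],[0.01,0,1,0,0,0,0],[0.01,0,1,0,0,0,0]]], "grip_force": 25}}

```text
time: 9.78
tool_pos: [0.6169, -0.2466, 0.0837]
ee_rot: [[-0.353, 0.936, 0.002], [0.936, 0.353, -0.001], [-0.001, 0.001, -1.0]]
force: [-0.0, 0.6, 0.4]
gripper_width: 0.0459
grip_force: 0.0
```

Emit:
{"name": "move_arm", "arguments": {"targets": [[[0,0,0,0,0,0,-1],[0,0,0,0,0,0,-1],[0,0,0,0,0,0,-1],[0,0,0,0,0,0,-1],[0,0,0,0,0,0,-1]]]}}

```text
time: 10.4
tool_pos: [0.6155, -0.2467, 0.0828]
ee_rot: [[-0.352, 0.936, -0.002], [0.936, 0.352, -0.0], [0.001, -0.002, -1.0]]
force: [-4.7, -2.0, 2.7]
gripper_width: 0.0117
grip_force: 24.8
```

Emit:
{"name": "move_arm", "arguments": {"targets": [[[0,0,0,0,0,-0.08,-1],[0,0,0,0,0,-0.17,-1],[0,0,0,0,0,-0.26,-1],[0,0,0,0,0,-0.35,-1],[0,0,0,0,0,-0.44,-1],[0,0,0,0,0,-0.53,-1],[0,0,0,0,0,-0.6,-1],[0,0,0,0,0,-0.66,-1],[0,0,0,0,0,-0.68,-1],[0,0,0,0,0,-0.68,-1],[0,0,0,0,0,-0.68,-1]]]}}

```text
time: 11.78
tool_pos: [0.6159, -0.2464, 0.0827]
ee_rot: [[-0.99, 0.144, -0.001], [0.144, 0.99, 0.0], [0.001, 0.0, -1.0]]
force: [-5.5, -0.2, 3.7]
gripper_width: 0.0115
grip_force: 25.3
```

```bash
python3 - <<'E'
from h import *
s=state(); R=s["ee_rot"]; print(np.degrees(np.arctan2(R[1,1],R[0,1])),s["ft_torque"],s["force"],s["gripper_width"],s["tool_pos"])
E
```

```text
81.71535466305596 [-0.04457097  0.93037178 -0.42330885] [-5.547125   -0.23764786  3.65159737] 0.011539136597247254 [ 0.61588355 -0.24642912  0.08273624]
```

Emit:
{"name": "move_arm", "arguments": {"targets": [[[0,0,0,0,0,0,0],[0,0,0,0,0,0,0.4],[0,0,0,0,0,0,0.5],[0,0,-0.4,0,0,0,0.5],[0,0,-1,0,0,0,0.5],[0,0,-1,0,0,0,0.5],[0,0,-1,0,0,0,0.5]]]}}

```text
time: 12.65
tool_pos: [0.6162, -0.2461, 0.1623]
ee_rot: [[-0.99, 0.142, -0.0], [0.142, 0.99, 0.0], [0.0, 0.0, -1.0]]
force: [0.6, 0.0, -1.1]
gripper_width: 0.0684
grip_force: 0.0
```

```bash
python3 - <<'E'
from h import *
s=state(); R=s["ee_rot"]; d=np.array([.5209,-.2303,.078])-s["tool_pos"]
print(s["tool_pos"],"yaw y",np.degrees(np.arctan2(R[1,1],R[0,1])),"shares",R.T@d/.08,s["gripper_width"])
c=calibration("wrist"); im=read_camera("wrist"); cv2.imwrite("pics/w6.png",im)
t=read_camera("scene"); cv2.imwrite("pics/scene2.png",t); print([x[0] for x in blobs(red(t),40)])
E
```

```text
[ 0.61620182 -0.24612518  0.16225172] yaw y 81.84367854174188 shares [1.20692107 0.02646417 1.05357505] 0.06839050096673792
[array([345.16049383, 155.90123457]), array([275.58181818, 227.52727273])]
```

View pics/w6.png

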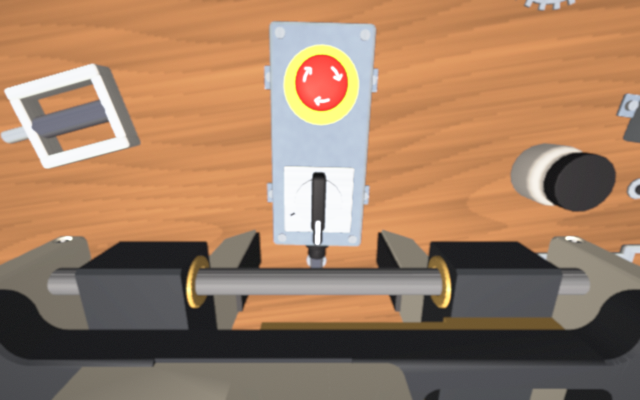

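Wrist view: the handle at (318,205) is along the box, pointer away from the mushroom (320,82). The scene row of 227.5 says the head is still down. Next is the mushroom.

Emit:
{"name": "move_arm", "arguments": {"targets": [[[0.6,0,0,0,0,0,0.5],[1,0.03,0,0,0,0,0.5],[1,0.03,0,0,0,0,0.5],[1,0.03,0,0,0,0,0.5]]]}}

```text
time: 13.25
tool_pos: [0.538, -0.2328, 0.1623]
ee_rot: [[-0.99, 0.142, 0.0], [0.142, 0.99, 0.0], [-0.0, 0.0, -1.0]]
force: [0.4, 0.0, -0.5]
gripper_width: 0.0688
grip_force: 0.0
```

Emit:
{"name": "move_arm", "arguments": {"targets": [[[0.2,0,0,0,0,0,0.5],[0.205,0,0.4,0,0,0,0.5],[0.205,0,0.7,0,0,0,0.5],[0.205,0,0.85,0,0,0,0.5],[0.205,0,1,0,0,0,0.5],[0.205,0,1,0,0,0,0.5],[0.205,0,1,0,0,0,0.5]]]}}

```text
time: 14.12
tool_pos: [0.5218, -0.2306, 0.0833]
ee_rot: [[-0.99, 0.142, 0.001], [0.142, 0.99, -0.001], [-0.001, -0.0, -1.0]]
force: [-0.3, 0.8, -0.7]
gripper_width: 0.0691
grip_force: 0.0
```

```bash
python3 - <<'E'
from h import *
s=state(); R=s["ee_rot"]; d=np.array([.5209,-.2303,.078])-s["tool_pos"]
print(s["tool_pos"],"shares",R.T@d/.08,s["gripper_width"],s["force"])
E
```

```text
[ 0.52180185 -0.23059287  0.08333742] shares [0.01175921 0.00205135 0.06670271] 0.06906675292975166 [-0.33074296  0.7740725  -0.68979108]
```

Go down the last 5 mm, close, then twist.

Emit:
{"name": "move_arm", "arguments": {"targets": [[[0.01,0,0.065,0,0,0,0.5],[0.01,0,0.065,0,0,0,0.5],[0.01,0,0.065,0,0,0,-1],[0.01,0,0.065,0,0,0,-1],[0.01,0,0.065,0,0,0,-1],[0.01,0,0.065,0,0,0,-1],[0.01,0,0.065,0,0,0,-1]]], "grip_force": 20}}

```text
time: 15.0
tool_pos: [0.5206, -0.2302, 0.0776]
ee_rot: [[-0.99, 0.142, 0.0], [0.142, 0.99, 0.0], [-0.0, 0.0, -1.0]]
force: [-0.8, -0.4, 1.3]
gripper_width: 0.0394
grip_force: 20.0
```

Emit:
{"name": "move_arm", "arguments": {"targets": [[[0,0,0,0,0,0.07,-1],[0,0,0,0,0,0.14,-1],[0,0,0,0,0,0.21,-1],[0,0,0,0,0,0.28,-1],[0,0,0,0,0,0.35,-1],[0,0,0,0,0,0.4,-1],[0,0,0,0,0,0.44,-1],[0,0,0,0,0,0.46,-1],[0,0,0,0,0,0.46,-1],[0,0,0,0,0,0.46,-1]]]}}

```text
time: 16.25
tool_pos: [0.5207, -0.2303, 0.0784]
ee_rot: [[-0.649, 0.761, 0.001], [0.761, 0.649, -0.0], [-0.001, 0.0, -1.0]]
force: [-1.1, 1.3, 6.6]
gripper_width: 0.0395
grip_force: 20.0
```

```bash
python3 - <<'E'
from h import *
s=state(); R=s["ee_rot"]; print(np.degrees(np.arctan2(R[1,1],R[0,1])),s["ft_torque"],s["force"],s["gripper_width"],s["tool_pos"])
E
```

```text
40.449506423556215 [0.10134194 0.29112303 0.03150561] [-1.11572598  1.29279464  6.63025598] 0.03949937545466148 [ 0.52070946 -0.23028697  0.0784314 ]
```

Upward force of 6.6 N: the head is freed and held by the grip. Let it rise with the arm, then open and retreat.

Emit:
{"name": "move_arm", "arguments": {"targets": [[[0,0,-0.04,0,0,0,-1],[0,0,-0.08,0,0,0,-1],[0,0,-0.08,0,0,0,-1],[0,0,-0.08,0,0,0,0.1],[0,0,-0.08,0,0,0,0.5],[0,0,-0.08,0,0,0,0.5],[0,0,-0.08,0,0,0,0.5],[0,0,-0.5,0,0,0,0.5],[0,0,-1,0,0,0,0.5],[0,0,-1,0,0,0,0.5],[0,0,-1,0,0,0,0.5]]]}}

```text
time: 17.62
tool_pos: [0.5201, -0.23, 0.157]
ee_rot: [[-0.649, 0.761, -0.001], [0.761, 0.649, 0.0], [0.001, -0.0, -1.0]]
force: [-0.6, 0.5, -0.9]
gripper_width: 0.0689
grip_force: 0.0
```

Emit:
{"name": "move_arm", "arguments": {"targets": [[[-0.3,0,-0.3,0,0,-0.1,0.5],[-0.7,0,-0.7,0,0,-0.2,0.5],[-0.7,0,-0.7,0,0,-0.3,0.5],[-0.7,0,-0.7,0,0,-0.37,0.5],[-0.7,0,-0.7,0,0,-0.37,0.5],[-0.7,0,-0.7,0,0,-0.37,0.5]]]}}

```text
time: 18.38
tool_pos: [0.5565, -0.2726, 0.2125]
ee_rot: [[-0.959, 0.282, -0.001], [0.282, 0.959, 0.001], [0.002, 0.001, -1.0]]
force: [0.7, -0.3, -1.0]
gripper_width: 0.0685
grip_force: 0.0
```

```bash
python3 - <<'E'
from h import *
s=state(); print(s["tool_pos"],s["time"],s["force"])
c=calibration("wrist"); im=read_camera("wrist"); cv2.imwrite("pics/w7.png",im)
t=read_camera("scene"); cv2.imwrite("pics/scene3.png",t); print([(x[0],x[1]) for x in blobs(red(t),40)])
E
```

```text
[ 0.55653104 -0.27259527  0.21252916] 18.375 [ 0.71251029 -0.34154008 -0.98414806]
[(array([345.15853659, 155.91463415]), [340, 152, 12, 9, 82]), (array([275.87407407, 224.88148148]), [269, 219, 15, 13, 135])]
```

View pics/w7.png

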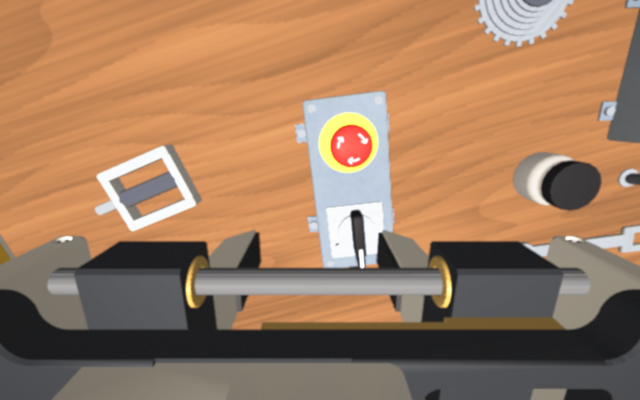

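View pics/scene3.png

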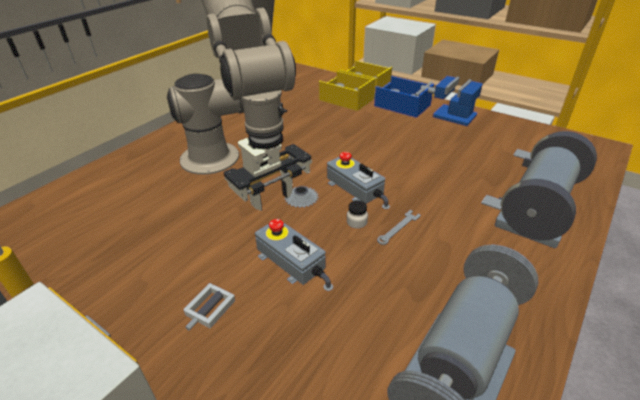

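The mushroom is back at its first scene row (224.9, bounding box identical to the start), and its switch at (302,243) lies along the box. The bystanders are undisturbed and the arm is clear.

```bash
python3 -c "
from cell import *
print(finish_job())"
```

```text
the job is handed in; nothing more can be done
None
```

The job is handed in at about 18 s of the 64 s allowed. On the right-hand box the mushroom was latched, the switch turned to off and the mushroom released back up, and the last pictures show the other box and the bystanders undisturbed. The hand-in returned no verdict.

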